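# Tuck the long planking blank under the rack's weighted arm

## Robot

A 6-joint arm with a two-finger parallel gripper is mounted at the origin on the work surface. World frame = base frame: x ahead of the robot, y to its left, z up, the work surface at z = 0. Lengths are in m, angles in rad, forces in N, time in s.
With the tool pointing down it reaches from about 0.3 to 0.875 m from the base axis. Payload 6.4 kg.
Tool frame: the origin (TCP) lies between the finger pads; the fingertips stand 19 mm ahead of it and the grasp point (between the pads) is the TCP (ctrl.tips_ahead is the z of the fingertips in the tool frame, in m); z points along the fingers, y is the line along which they close (so a half turn about z gives the same grasp; the last joint's range is limited). The gripper opens to 85 mm and grips with 20 to 120 N. Pads are 22 mm wide; open, the fingers measure 114 mm over their backs; the gripper's body (76 mm by 85 mm) begins 54 mm behind the grasp point. The pads swing forward as they close: fully open they stand 13 mm farther back than shut.
Start: joints at [1.096, 0.181, 1.607, -0, 1.354, -0.206], TCP at [0.153, 0.554, 0.25] pointing down, gripper open.
Joint ranges: [-2.99, 2.99], [-0.89, 2.07], [0.3, 2.58], [-1.14, 4.28], [0, 2.63], [-3.12, 3.12]. Speed limits (rad/s): [2.57, 2.57, 3.01, 3.14, 3.14, 3.14].

## Interface

Orientations are given as a unit quaternion [w, x, y, z].
In Python, from bench import readout, vision, ctrl gives the robot as it stands.
- The arm moves only by the tool play_rows, never from a script. Its arguments are lists of equal length, an entry for each row: "xyz": the shift along the tool's x, y, z in mm, a list of three; "rot": the turn, a rotation vector about the tool's x, y, z in rad, a list of three; "grip": the opening, from 0 (shut) to 1 (fully open). In form: {"xyz": [[x, y, z], ...], "rot": [[rx, ry, rz], ...], "grip": [grip, ...]}. A call has exactly 10 rows; each row is the pose to reach, as a shift and turn from the pose commanded when the call began, along the tool's axes at that moment; what a row does not reach only later rows make up. A row lasts 1/8 s, in which the tool goes at most 62.5 mm and 10.7 degrees, less where a joint would pass 70% of its speed; a pose out of reach is approached as far as the arm can. A call with a gripper value outside its range is refused whole. The fingers move at their own pace and stop on an object; the grip force is fixed at half the most. Time passes only in rows, so rows that repeat a pose let the fingers close, or fill a call up. It gives the time, the measured TCP pose, the force, the opening and the grip force at its end, in the units of the state.
- readout.get_obs(): the state, without advancing time (a new reading comes with each control period).
- vision.camera(name): name is "side" or "top"; returns a dict with "color" (420x560x3 uint8, red, green, blue), "depth" (420x560 float32, m along the optical axis (not along the pixel's ray), 0 where there is no reading), "camera_matrix" (3x3 intrinsics, pixels), "k1" (the pictures are not rectified: a ray, as slopes to the right and down, at radius r is drawn at 1 + k1 r^2 times it, then the intrinsics apply), "extrinsics" (4x4, takes a point from camera to world coordinates). Camera axes: x right, y down, z forward; pixel columns grow to the right and rows downward; lengths in m; the calibration is good to about 2 mm. A picture is of the moment at which its call begins.
- ctrl.hand_in(): hands the job in; it is judged then, once.
The state is a dict: "time_s": time; "q": joint angles; "dq": joint speeds; "joint_efforts": joint torques, N m; "eef_pos": TCP position; "eef_rot": TCP orientation; "wrist_force": force on the tool from outside, world axes, zero at the start; "torque": the same for the moment, N m; "opening": opening from 0.0 (shut) to 1.0 (fully open); "grasp_force": force on a finger pad.
Only numpy, scipy, OpenCV 4.12 (cv2) and the standard library are available. Lean on these libraries where they do the work, as an engineer would, in place of code of your own. Each camera call takes 0.05 s, during which the arm holds its last target. There are 200 camera calls.

## Task

Two broad planking blanks lie on the bench: pick up the long one and slide it in under the weighted arm of the flattening rack, flat on top of the pile, until its leading end meets the rack's end stop. It should lie square along the pile and centred on it, held down by the arm, with its other end sticking out in front. Leave the short blank lying where it is.

Things in the scene. Friction and masses are not known exactly. Their poses are not given: they have to be found in the camera images.
- plank: the long broad planking blank, a plain pale wooden strip 220 x 40 x 14 mm, about 70 g, lying flat on the bench. Origin: centre of its underside; x along its length, y across its width, z up. The two ends are alike.
- short: the short broad blank, same wood, 120 x 40 x 14 mm, flat on the bench beside the long one (either may be nearer the robot). Origin: centre of its underside, x along its length. To be left alone. (A thin batten 16 mm wide, a hammer and a jar lie farther off and play no part.)
- holder: flattening rack, fixed: plywood base (x -120 to 60 mm, 70 wide, 20 high), rails below the pile's top. Origin at bench height below the end stop's inner face, mid-width; +x = direction of pushing in, z up. Stop at x 0, top z 58. Pile of two short blanks: x -122 to -2, top z 48. Long blank home: centre x -110, underside z 48; its last 100 mm overhang in front, free beside and below, to be gripped there.
- holddown (a joint): weighted arm of the rack, polished steel, 34 mm wide, hinged behind the stop (x 37, z 68). Rad: 0 on the bare pile, grows as it lifts, about 0.2 on the long blank, 0.9 at most. Its foot rests 38 mm before the stop with 1 to 2 N; from there a lip rises at 23 degrees to z 73, 90 mm before the stop. A blank slid along the pile's top under the lip lifts it by itself (about 5 N); it falls back by its weight.

How it is judged:
By the outcome, as a careful person would: the job done as asked, in the order asked, and still so for the second after the job is handed in, with the robot touching nothing.
It also fails if it takes over 32 s, if anything falls off the work surface, if the arm or the gripper's body presses on something with over 40 N, if the wrist force passes 120 N, or if a joint passes its speed limit or range.

## Working session

There is one attempt and no reset: what is moved stays moved. The work goes in short steps, Python scripts to look and compute and a tool call to move; the robot and the scene stay as the last step left them, time stands still between calls to the robot, and variables do not carry over. Pictures are saved under pics/ and viewed, at most 10 in all, crops included, and the job is handed in when it is done.

Besides the shell and the picture viewer there is one more tool, called after "Request:" as name(argument=value, ...) on one line, values as JSON. play_rows: Moves the arm, as the interface text tells. Its arguments: {"type":"object","properties":{"xyz":{"type":"array","items":{"type":"array","items":{"type":"number"}}},"rot":{"type":"array","items":{"type":"array","items":{"type":"number"}}},"grip":{"type":"array","items":{"type":"number"}}},"required":["xyz","rot","grip"]}

```bash
mkdir -p pics; ls; python3 - <<'E'
from bench import readout, vision, ctrl
import cv2,numpy as np
o=readout.get_obs();print(o,ctrl.tips_ahead)
for n in("top","side"):
    c=vision.camera(n);np.savez(f"{n}0.npz",**c)
    cv2.imwrite(f"pics/{n}0.png",c["color"][:,:,::-1]);print(n,c["camera_matrix"],c["k1"],c["extrinsics"])
E
```

```text
pics
{'time_s': 0.0, 'q': array([ 1.09568356e+00,  1.81544853e-01,  1.60797799e+00, -6.04203563e-05,
        1.35376529e+00, -2.06345727e-01]), 'dq': array([-1.21278555e-03, -2.94088932e-04,  6.86005129e-05, -5.20960763e-04,
        1.51411841e-04,  1.26110883e-04]), 'joint_efforts': array([-2.75745013e-03, -4.44861460e+01, -3.51339483e+01, -4.80669351e-04,
        8.90398223e-03, -2.72729875e-05]), 'eef_pos': array([0.15247986, 0.55389641, 0.24939647]), 'eef_rot': array([-2.55493518e-04,  1.33972896e-01,  9.90984633e-01, -8.08863206e-04]), 'wrist_force': array([-0.29453381,  0.22647969,  0.62264014]), 'torque': array([-0.02434347,  0.04476111, -0.005648  ]), 'grasp_force': 0.0, 'opening': 0.998558062411044} 0.019
top [[513.35760506   0.         280.84314156]
 [  0.         513.35760506 201.87194872]
 [  0.           0.           1.        ]] -0.08121502177108612 [[ 0.01446722 -0.99686982  0.07772559  0.45325446]
 [-0.99988178 -0.01482808 -0.00406765  0.01739268]
 [ 0.00520744 -0.07765756 -0.99696649  1.10506059]
 [ 0.          0.          0.          1.        ]]
side [[437.47929968   0.         285.5241604 ]
 [  0.         437.47929968 208.96599555]
 [  0.           0.           1.        ]] -0.13308860226037025 [[-0.90166291 -0.28914898  0.32155382  0.27528465]
 [-0.43229592  0.58352748 -0.68747066  0.62287942]
 [ 0.01114595 -0.7588732  -0.65114302  0.65622431]
 [ 0.          0.          0.          1.        ]]
```

View pics/top0.png

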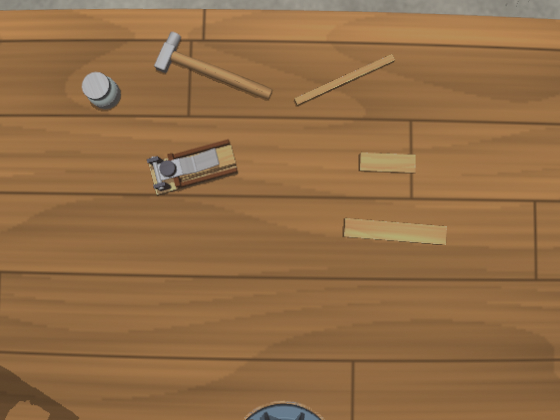

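View pics/side0.png

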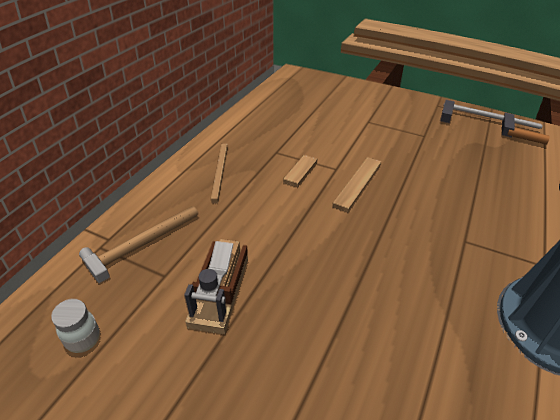

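The top view shows the long blank at about (395,232), the short one at (388,163) and the rack at (195,165), its mouth facing right (-y). Next I'll zoom in on the rack and measure the blanks.

```bash
cat > h.py <<'E'
import numpy as np,cv2
def load(f): return dict(np.load(f))
def cast(c,px,z):
    """pixels -> world points on plane z"""
    K=c["camera_matrix"];T=c["extrinsics"]
    px=np.atleast_2d(np.float64(px)).reshape(-1,1,2)
    # drawn = ray*(1+k1 r^2): OpenCV's k1 model
    n=cv2.undistortPoints(px,K,np.array([float(c["k1"]),0,0,0])).reshape(-1,2)
    d=np.c_[n,np.ones(len(n))]@T[:3,:3].T
    s=(z-T[2,3])/d[:,2]
    return T[:3,3]+d*s[:,None]
def blob(c,box,lo,hi):
    x0,y0,x1,y1=box
    hsv=cv2.cvtColor(c["color"],cv2.COLOR_RGB2HSV)
    m=np.zeros(hsv.shape[:2],np.uint8);m[y0:y1,x0:x1]=cv2.inRange(hsv,lo,hi)[y0:y1,x0:x1]
    k=max(cv2.findContours(m,cv2.RETR_EXTERNAL,cv2.CHAIN_APPROX_NONE)[0],key=cv2.contourArea)
    return k.reshape(-1,2)
def rect(P): 
    r=cv2.minAreaRect(np.float32(P[:,:2]*1000));b=cv2.boxPoints(r)
    e=max((b[1]-b[0],b[2]-b[1]),key=np.linalg.norm)
    return np.round(r[0],1),np.round(r[1],1),np.degrees(np.arctan2(e[1],e[0]))
E
python3 - <<'E'
from h import *
c=load("top0.npz");hsv=cv2.cvtColor(c["color"],cv2.COLOR_RGB2HSV)
for p in[(395,232),(388,163),(380,250),(228,157),(205,160)]:print(p,hsv[p[1],p[0]])
for b in[(335,210,455,255),(350,145,425,180)]:
    k=blob(c,b,(10,60,185),(32,160,255));print(rect(cast(c,k,.014)))
a=cv2.resize(c["color"][130:205,140:250],None,fx=7,fy=7,interpolation=cv2.INTER_CUBIC)
cv2.imwrite("pics/rack.png",a[:,:,::-1])
# depth-based points on rack
d=c["depth"]
for p in[(228,157),(233,150),(225,157),(215,158),(205,160),(195,163),(185,165),(178,167),(168,169)]:
    r=cast(c,p,0)[0];T=c["extrinsics"];v=r-T[:3,3]
    dz=T[:3,2]@v;w=T[:3,3]+v*d[p[1],p[0]]/dz;print(p,np.round(w,4))
E
```

```text
(395, 232) [ 18 114 179]
(388, 163) [ 21 107 179]
(380, 250) [ 15 137 140]
(228, 157) [ 17 115 179]
(205, 160) [  0   3 155]Traceback (most recent call last):
  File "<stdin>", line 5, in <module>
  File "h.py", line 16, in blob
    k=max(cv2.findContours(m,cv2.RETR_EXTERNAL,cv2.CHAIN_APPROX_NONE)[0],key=cv2.contourArea)
ValueError: max() iterable argument is empty
```

```bash
python3 - <<'E'
from h import *
c=load("top0.npz")
for b in[(335,210,455,255),(350,145,425,180),(210,140,245,175)]:
    k=blob(c,b,(14,60,160),(32,125,255));print(k.min(0),k.max(0),rect(cast(c,k,.014 if b[0]>300 else .048)))
a=cv2.resize(c["color"][130:205,140:250],None,fx=7,fy=7,interpolation=cv2.INTER_CUBIC)
cv2.imwrite("pics/rack.png",a[:,:,::-1])
d=c["depth"]
for p in[(228,157),(233,150),(225,157),(215,158),(205,160),(195,163),(185,165),(178,167),(168,169)]:
    r=cast(c,p,0)[0];T=c["extrinsics"];v=r-T[:3,3]
    dz=T[:3,2]@v;w=T[:3,3]+v*d[p[1],p[0]]/dz;print(p,np.round(w,4))
E
```

```text
[344 218] [446 244] (array([ 479.3, -232.4]), array([218.9,  40.6]), np.float32(86.263145))
[360 152] [415 171] (array([ 628.8, -216. ]), array([119.5,  38.9]), np.float32(88.86672))
[216 146] [234 166] (array([630.2, 131.7]), array([37. , 33.3]), np.float32(16.392567))
(228, 157) [0.6281 0.1247 0.0455]
(233, 150) [6.512e-01 1.187e-01 1.000e-04]
(225, 157) [0.6274 0.1306 0.0491]
(215, 158) [0.6213 0.1484 0.0721]
(205, 160) [0.6184 0.17   0.063 ]
(195, 163) [0.6129 0.1916 0.056 ]
(185, 165) [0.6072 0.2106 0.0645]
(178, 167) [0.6022 0.2239 0.0696]
(168, 169) [0.5947 0.2394 0.0921]
```

View pics/rack.png

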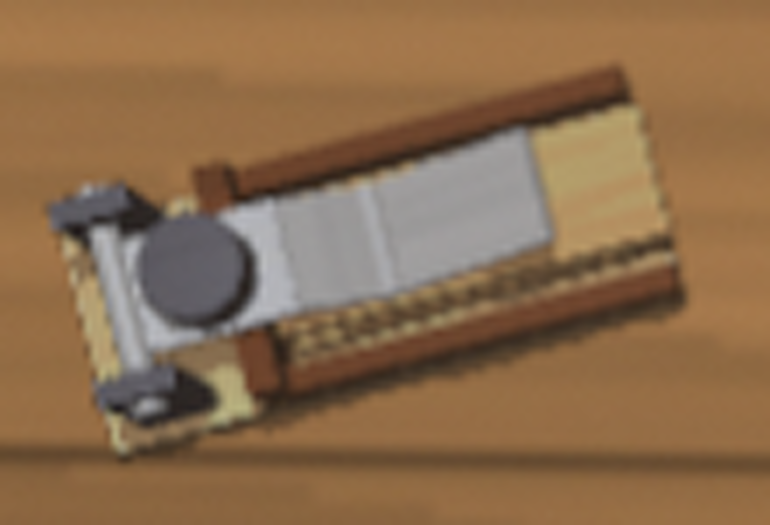

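The rack crop shows the stop's inner face from about crop (237,172) to (284,388), the lip tip from (527,125) to (552,243), and the pile's front edge from (640,107) to (668,237).

```bash
python3 - <<'E'
from h import *
c=load("top0.npz")
def f(u,v,z): return cast(c,[140+u/7-.43,130+v/7-.43],z)[0]*1000
def pr(n,a,b,x):
    m=(a+b)/2;e=a-b;print(n,x,m.round(1),"w",round(np.linalg.norm(e),1),"ang of +x",np.degrees(np.arctan2(e[0],-e[1])).round(1));return m
s=pr("stop",f(237,172,.058),f(284,388,.058),0)
l=pr("lip",f(527,125,.073),f(552,243,.073),-90)
p=pr("pile",f(640,107,.048),f(668,240,.048),-122)
q=pr("foot",f(368,185,.05),f(392,292,.05),-38)
for a,b in((s,p),(s,l),(l,p)):
    d=a-b;print(np.linalg.norm(d[:2]).round(1),np.degrees(np.arctan2(d[1],d[0])).round(2))
# rail outer edges, z unknown ~.045
for z in(.04,.046):
  a,b,cc,d=f(622,68,z),f(240,170,z),f(685,292,z),f(290,397,z)
  for m,n in((a,b),(cc,d)):
    e=n-m;print(z,np.linalg.norm(e[:2]).round(1),np.degrees(np.arctan2(e[1],e[0])).round(2))
  print("mid",((a+cc)/2).round(1),((b+d)/2).round(1))
E
```

```text
stop 0 [598.6 228.6  58. ] w 65.9 ang of +x 104.0
lip -90 [625.6 145.1  73. ] w 35.5 ang of +x 103.3
pile -122 [633.5 114.1  48. ] w 41.0 ang of +x 103.1
foot -38 [612.5 194.9  50. ] w 33.0 ang of +x 104.2
119.7 106.95
87.8 107.96
31.9 104.17
0.04 118.8 105.89
0.04 122.1 105.8
mid [632.9 115.   40. ] [600.  230.9  40. ]
0.046 118.1 105.89
0.046 121.4 105.8
mid [631.9 114.5  46. ] [599.2 229.7  46. ]
```

Request:
play_rows(xyz=[[-55,-75,10],[-110,-150,20],[-165,-225,30],[-220,-300,40],[-275,-375,50],[-320,-440,60],[-320,-440,60],[-320,-440,60],[-320,-440,60],[-320,-440,60]], rot=[[0,0,0.17],[0,0,0.34],[0,0,0.51],[0,0,0.68],[0,0,0.85],[0,0,1.02],[0,0,1.19],[0,0,1.367],[0,0,1.367],[0,0,1.367]], grip=[1,1,1,1,1,1,1,1,1,1])

```text
time_s: 1.35
eef_pos: [0.3448, 0.0425, 0.19]
eef_rot: [-0.0, 0.732, 0.681, -0.0]
wrist_force: [-0.6, -0.3, -0.0]
opening: 0.999
grasp_force: 0.0
```

```bash
cat > go.py <<'E'
import sys,numpy as np
from scipy.spatial.transform import Rotation as R
from bench import readout
# go.py x y z(mm) yaw_of_tool_y(deg): shift mm / rotvec in tool axes
x,y,z,a=map(float,sys.argv[1:5]);a=np.radians(a)
o=readout.get_obs();r=R.from_quat(np.roll(o["eef_rot"],-1))
Y=np.array([np.cos(a),np.sin(a),0]);Z=np.array([0,0,-1.]);T=R.from_matrix(np.c_[np.cross(Y,Z),Y,Z])
print("t",o["time_s"],"pos",(o["eef_pos"]*1e3).round(1),"F",o["wrist_force"].round(1),"open",round(o["opening"],3),"gf",round(o["grasp_force"],1))
print("shift",r.inv().apply(np.array([x,y,z])-o["eef_pos"]*1e3).round(1),"rot",(r.inv()*T).as_rotvec().round(4))
E
python3 go.py 475 -297 80 -3.7
```

```text
t 1.35 pos [344.8  42.5 190. ] F [-0.6 -0.3 -0. ] open 0.999 gf 0.0
shift [-329.3  154.1  110.1] rot [-0.0005  0.0004 -0.0068]
```

Request:
play_rows(xyz=[[-50,23,16],[-100,46,33],[-150,70,50],[-200,93,66],[-250,117,83],[-300,140,100],[-329,154,110],[-329,154,110],[-329,154,110],[-329,154,110]], rot=[[0,0,0],[0,0,0],[0,0,0],[0,0,0],[0,0,-0.007],[0,0,-0.007],[0,0,-0.007],[0,0,-0.007],[0,0,-0.007],[0,0,-0.007]], grip=[1,1,1,1,1,1,1,1,1,1])

```text
time_s: 2.6
eef_pos: [0.4767, -0.2915, 0.0806]
eef_rot: [-0.0, 0.727, 0.687, 0.0]
wrist_force: [-0.8, -0.2, -0.3]
opening: 0.996
grasp_force: 0.0
```

```bash
python3 go.py 475 -297 20 -3.7; python3 - <<'E'
from bench import vision
import cv2,numpy as np
c=vision.camera("side");np.savez("side1.npz",**c)
a=cv2.resize(c["color"][100:250,260:460],None,fx=4,fy=4,interpolation=cv2.INTER_CUBIC)
cv2.imwrite("pics/side1.png",a[:,:,::-1])
E
```

```text
t 2.6 pos [ 476.7 -291.5   80.6] F [-0.8 -0.2 -0.3] open 0.996 gf 0.0
shift [-5.6 -1.4 60.6] rot [-0.0001 -0.0003  0.0082]
```

View pics/side1.png

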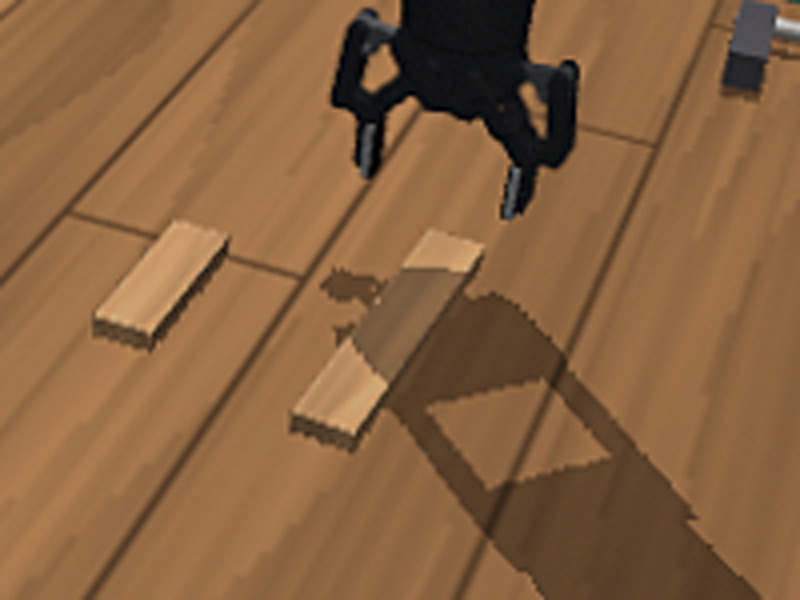

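The open fingers straddle the plank's far end, crop (445,240), with room on both sides; I'll descend and close.

Request:
play_rows(xyz=[[-5,-1,20],[-5,-1,40],[-5,-1,55],[-5,-1,60],[-5,-1,60],[-5,-1,60],[-5,-1,60],[-5,-1,60],[-5,-1,60],[-5,-1,60]], rot=[[0,0,0],[0,0,0],[0,0,0],[0,0,0],[0,0,0],[0,0,0],[0,0,0],[0,0,0],[0,0,0],[0,0,0]], grip=[1,1,1,1,1,0,0,0,0,0])

```text
time_s: 3.9
eef_pos: [0.476, -0.2986, 0.0212]
eef_rot: [0.001, 0.727, 0.686, 0.0]
wrist_force: [-0.4, 1.1, 5.3]
opening: 0.449
grasp_force: 61.8
```

```bash
python3 go.py 475 -297 150 -3.7
```

```text
t 3.9 pos [ 476.  -298.6   21.2] F [-0.4  1.1  5.3] open 0.449 gf 61.8
shift [   1.4   -0.9 -128.8] rot [0.0013 0.0011 0.0066]
```

Request:
play_rows(xyz=[[0,0,-30],[0,0,-60],[0,0,-80],[0,0,-80],[0,0,-80],[0,0,-80],[0,0,-80],[0,0,-80],[0,0,-80],[0,0,-80]], rot=[[0,0,0],[0,0,0],[0,0,0],[0,0,0],[0,0,0],[0,0,0],[0,0,0],[0,0,0],[0,0,0],[0,0,0]], grip=[0,0,0,0,0,0,0,0,0,0])

```text
time_s: 5.15
eef_pos: [0.4754, -0.2981, 0.1003]
eef_rot: [0.0, 0.727, 0.686, -0.0]
wrist_force: [0.2, -0.1, -0.0]
opening: 0.451
grasp_force: 61.1
```

```bash
python3 go.py 692 -92.5 80 16
```

```text
t 5.15 pos [ 475.4 -298.1  100.3] F [ 0.2 -0.1 -0. ] open 0.451 gf 61.1
shift [217.8 204.4  20.3] rot [-0.      0.     -0.3373]
```

Request:
play_rows(xyz=[[30,30,0],[65,60,0],[100,95,0],[140,130,0],[175,165,5],[205,190,15],[218,204,20],[218,204,20],[218,204,20],[218,204,20]], rot=[[0,0,0],[0,0,-0.06],[0,0,-0.12],[0,0,-0.18],[0,0,-0.24],[0,0,-0.3],[0,0,-0.337],[0,0,-0.337],[0,0,-0.337],[0,0,-0.337]], grip=[0,0,0,0,0,0,0,0,0,0])

```text
time_s: 6.4
eef_pos: [0.6912, -0.0937, 0.0808]
eef_rot: [0.0, 0.603, 0.798, -0.0]
wrist_force: [-0.8, 0.7, -0.1]
opening: 0.447
grasp_force: 61.1
```

```bash
python3 go.py 692 -92.5 72 16; python3 - <<'E'
from bench import vision
import cv2,numpy as np
from h import *
for n in("top","side"):
    c=vision.camera(n);np.savez(n+"2.npz",**c)
    if n=="top":
        x0,y0,x1,y1=150,100,350,220
    else: x0,y0,x1,y1=160,160,360,310
    a=cv2.resize(c["color"][y0:y1,x0:x1],None,fx=4,fy=4,interpolation=cv2.INTER_CUBIC)
    cv2.imwrite(f"pics/{n}2.png",a[:,:,::-1])
E
```

```text
t 6.4 pos [691.2 -93.7  80.8] F [-0.8  0.7 -0.1] open 0.447 gf 61.1
shift [0.9 1.1 8.8] rot [ 0.0001  0.0004 -0.0022]
```

View pics/top2.png

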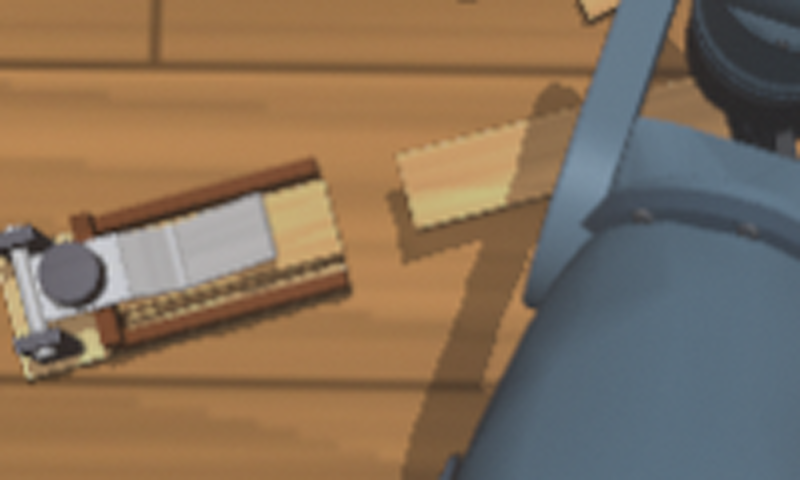

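View pics/side2.png

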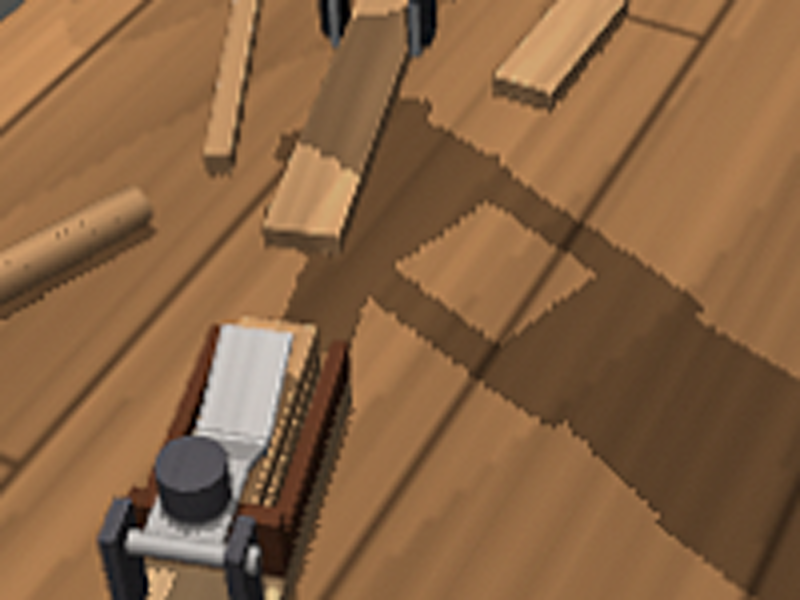

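In the top view the plank's front corners are at crop (397,155) and (417,230), lined up with the pile front at (327,180)-(348,255). The side view shows it roughly level, with its front corners at (268,232) and (342,240).

```bash
python3 - <<'E'
from h import *
c=load("top2.npz");s=load("side2.npz")
f=lambda u,v,z:cast(c,[150+u/4-.375,100+v/4-.375],z)[0]*1000
g=lambda u,v,z:cast(s,[160+u/4-.375,160+v/4-.375],z)[0]*1000
O=np.array([599.5,230.5]);a=np.radians(106);U=np.array([np.cos(a),np.sin(a)]);V=np.array([-U[1],U[0]])
def rk(n,p,q): m=(p+q)/2;d=m[:2]-O;print(n,m.round(1),"rack x,y",(d@U).round(1),(d@V).round(1),"w",np.linalg.norm(p-q).round(1))
for z in(.068,.074,.08):
    rk(f"front top {z}",f(397,155,z),f(417,230,z)); rk(f"front side {z}",g(268,232,z),g(342,240,z))
rk("pile top",f(327,180,.048),f(348,255,.048)); rk("lip top",f(264,193,.073),f(276,262,.073)); rk("lip side",g(222,324,.073),g(292,334,.073))
rk("stop top",f(92,218,.058),f(120,340,.058))
d=c["depth"];T=c["extrinsics"]
for p in[(430,190),(450,180),(480,175),(510,165)]:
    x,y=150+p[0]//4,100+p[1]//4;w=cast(c,[x,y],0)[0]-T[:3,3];print(((T[:3,3]+w*d[y,x]/(T[:3,2]@w))*1000).round(1))
# edges of the plank: long edge angle
p=f(397,155,.074),f(525,118,.074);e=p[0]-p[1];print("edge ang",np.degrees(np.arctan2(e[1],e[0])))
p=f(417,230,.074),f(548,195,.074);e=p[0]-p[1];print("edge ang",np.degrees(np.arctan2(e[1],e[0])))
E
```

```text
front top 0.068 [644.2  75.   68. ] rack x,y -161.8 -0.2 w 40.2
front side 0.068 [642.5  73.2  68. ] rack x,y -163.1 2.1 w 38.2
front top 0.074 [643.1  74.7  74. ] rack x,y -161.8 1.0 w 40.0
front side 0.074 [638.7  78.8  74. ] rack x,y -156.7 4.1 w 37.8
front top 0.08 [642.   74.4  80. ] rack x,y -161.8 2.2 w 39.8
front side 0.08 [635.   84.4  80. ] rack x,y -150.2 6.2 w 37.4
pile top [634.2 112.1  48. ] rack x,y -123.4 -0.7 w 41.1
lip top [624.3 144.1  73. ] rack x,y -89.9 -0.0 w 36.1
lip side [626.3 144.6  73. ] rack x,y -90.0 -2.1 w 34.3
stop top [599. 230.  58.] rack x,y -0.3 0.7 w 65.4
[644.8  63.3  74.1]
[649.7  53.3  71. ]
[653.5  37.   73.7]
[658.   22.8  73. ]
edge ang 107.23882796510945
edge ang 105.99913205099438
```

Request:
play_rows(xyz=[[0,1,5],[0,1,9.5],[15,1,9.5],[30,1,9.5],[45,1,9.5],[55,1,9.5],[65,1,9.5],[72,1,9.5],[72,1,10.5],[72,1,11]], rot=[[0,0,0],[0,0,0],[0,0,0],[0,0,0],[0,0,0],[0,0,0],[0,0,0],[0,0,0],[0,0,0],[0,0,0]], grip=[0,0,0,0,0,0,0,0,0,0])

```text
time_s: 7.75
eef_pos: [0.6729, -0.0231, 0.0692]
eef_rot: [0.0, 0.602, 0.798, -0.0]
wrist_force: [0.6, 0.0, -0.2]
opening: 0.449
grasp_force: 61.1
```

```bash
python3 go.py 647.9 61.5 69.5 16; python3 - <<'E'
from bench import vision
import cv2,numpy as np
from h import *
c=vision.camera("side");np.savez("side3.npz",**c)
x0,y0,x1,y1=160,160,360,310
a=cv2.resize(c["color"][y0:y1,x0:x1],None,fx=4,fy=4,interpolation=cv2.INTER_CUBIC)
cv2.imwrite(f"pics/side3.png",a[:,:,::-1])
E
```

```text
t 7.75 pos [672.9 -23.1  69.2] F [ 0.6  0.  -0.2] open 0.449 gf 61.1
shift [88.2 -0.7 -0.3] rot [ 0.      0.0001 -0.0005]
```

View pics/side3.png

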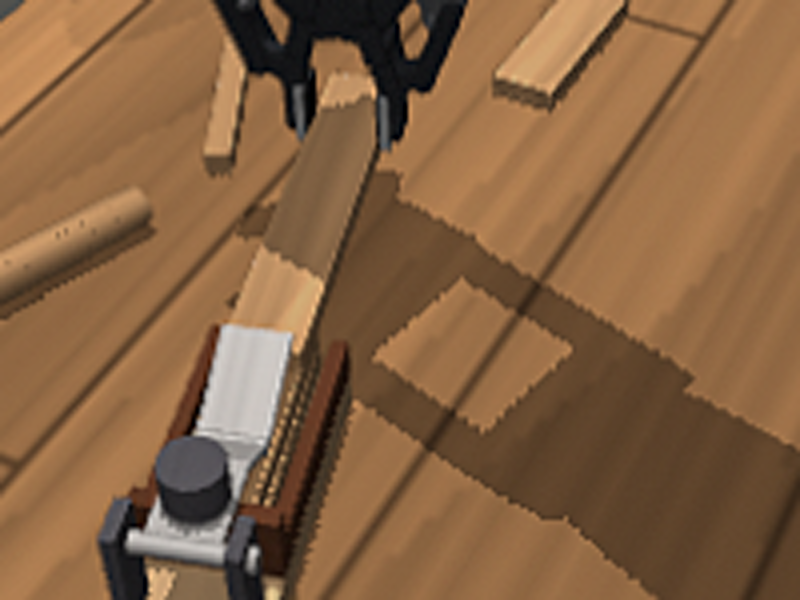

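The plank's front has gone in under the lip at crop (255,325), in line with the pile. I'll slide on.

Request:
play_rows(xyz=[[8,0,0.5],[16,0,0.5],[24,0,0.5],[32,0,0.5],[40,0,0.5],[48,0,0.5],[56,0,0.5],[64,0,0.5],[72,0,0.5],[76,0,0.5]], rot=[[0,0,0],[0,0,0],[0,0,0],[0,0,0],[0,0,0],[0,0,0],[0,0,0],[0,0,0],[0,0,0],[0,0,0]], grip=[0,0,0,0,0,0,0,0,0,0])

```text
time_s: 9.05
eef_pos: [0.6518, 0.0511, 0.069]
eef_rot: [0.0, 0.602, 0.799, 0.0]
wrist_force: [0.4, -3.1, 2.3]
opening: 0.447
grasp_force: 61.4
```

```bash
python3 go.py 647.9 61.5 69.5 16; python3 - <<'E'
from bench import vision
import cv2,numpy as np
for n,(x0,y0) in(("top",(150,110)),("side",(160,180))):
    c=vision.camera(n);np.savez(n+"4.npz",**c)
    a=cv2.resize(c["color"][y0:y0+110,x0:x0+130],None,fx=3,fy=5,interpolation=cv2.INTER_CUBIC) if 0 else cv2.resize(c["color"][y0:y0+130,x0:x0+100],None,fx=4,fy=4,interpolation=cv2.INTER_CUBIC)
    globals()[n]=a
cv2.imwrite("pics/both4.png",np.hstack([top,side])[:,:,::-1])
E
```

```text
t 9.05 pos [651.8  51.1  69. ] F [ 0.4 -3.1  2.3] open 0.447 gf 61.4
shift [11.  -0.9 -0.5] rot [0.0003 0.0001 0.0006]
```

View pics/both4.png

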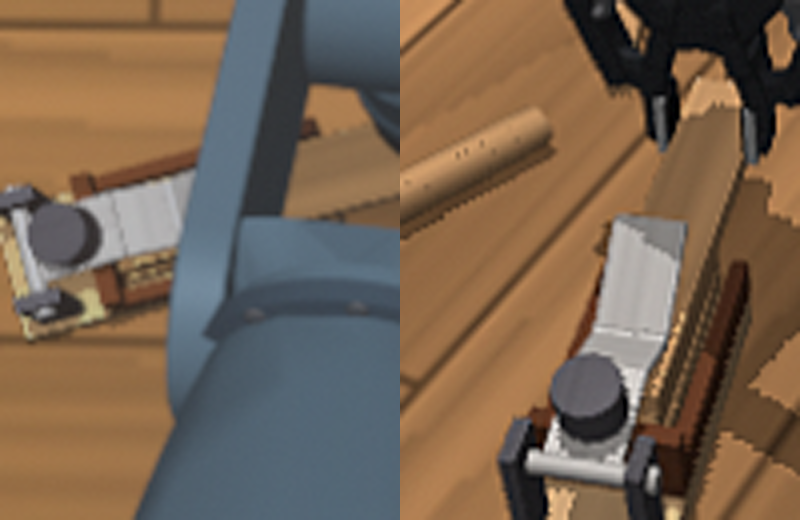

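The arm has been lifted by the plank, which lies under it in line. About 10 mm is left to the stop, so I'll go slowly.

Request:
play_rows(xyz=[[2,0,0],[4,0,0],[6,0,0],[7,0,0],[8,0,0],[9,0,0],[10,0,0],[11,0,0],[11,0,0],[11,0,0]], rot=[[0,0,0],[0,0,0],[0,0,0],[0,0,0],[0,0,0],[0,0,0],[0,0,0],[0,0,0],[0,0,0],[0,0,0]], grip=[0,0,0,0,0,0,0,0,0,0])

```text
time_s: 10.4
eef_pos: [0.6488, 0.061, 0.0688]
eef_rot: [-0.0, 0.602, 0.799, 0.0]
wrist_force: [0.9, -3.9, 4.1]
opening: 0.448
grasp_force: 61.6
```

```bash
python3 go.py 647.9 61.5 69.5 16
```

```text
t 10.4 pos [648.8  61.   68.8] F [ 0.9 -3.9  4.1] open 0.448 gf 61.6
shift [ 0.8 -0.8 -0.7] rot [ 0.0001 -0.0001 -0.0002]
```

Request:
play_rows(xyz=[[0.5,0,0],[1,0,0],[1.5,0,0],[2,0,0],[2.5,0,0],[2.5,0,0],[2.5,0,0],[2.5,0,0],[2.5,0,0],[2.5,0,0]], rot=[[0,0,0],[0,0,0],[0,0,0],[0,0,0],[0,0,0],[0,0,0],[0,0,0],[0,0,0],[0,0,0],[0,0,0]], grip=[0,0,0,0,0,0,0,0,0,0])

```text
time_s: 11.65
eef_pos: [0.6484, 0.0625, 0.0689]
eef_rot: [0.001, 0.602, 0.799, -0.0]
wrist_force: [2.4, -7.0, 3.9]
opening: 0.452
grasp_force: 61.6
```

Request:
play_rows(xyz=[[0.5,0,0],[1,0,0],[1.5,0,0],[1.5,0,0],[1.5,0,0],[1.5,0,0],[1.5,0,0],[1.5,0,0],[1.5,0,0],[1.5,0,0]], rot=[[0,0,0],[0,0,0],[0,0,0],[0,0,0],[0,0,0],[0,0,0],[0,0,0],[0,0,0],[0,0,0],[0,0,0]], grip=[0,0,0,0,0,0,0,0,0,0])

```text
time_s: 12.9
eef_pos: [0.6484, 0.0626, 0.0689]
eef_rot: [0.001, 0.602, 0.798, -0.001]
wrist_force: [2.4, -11.2, 2.1]
opening: 0.449
grasp_force: 61.4
```

The stop is met: no more motion, and the force has risen to 11 N. I'll release and lift away.

Request:
play_rows(xyz=[[0,0,0],[0,0,0],[0,0,0],[0,0,0],[0,0,0],[0,0,-20],[0,0,-50],[0,0,-90],[0,0,-130],[0,0,-150]], rot=[[0,0,0],[0,0,0],[0,0,0],[0,0,0],[0,0,0],[0,0,0],[0,0,0],[0,0,0],[0,0,0],[0,0,0]], grip=[1,1,1,1,1,1,1,1,1,1])

```text
time_s: 14.15
eef_pos: [0.6491, 0.0647, 0.2233]
eef_rot: [0.002, 0.602, 0.799, 0.002]
wrist_force: [0.8, -0.6, -0.6]
opening: 1.003
grasp_force: 0.0
```

```bash
python3 go.py 500 -150 250 16
```

```text
t 14.15 pos [649.1  64.7 223.3] F [ 0.8 -0.6 -0.6] open 1.003 gf 0.0
shift [-165.3 -202.4  -27.5] rot [ 0.0053  0.002  -0.0002]
```

Next I'll clear the view and check.

Request:
play_rows(xyz=[[-30,-35,-20],[-60,-70,-30],[-95,-115,-30],[-130,-160,-30],[-165,-200,-30],[-165,-200,-30],[-165,-200,-30],[-165,-200,-30],[-165,-200,-30],[-165,-200,-30]], rot=[[0,0,0],[0,0,0],[0,0,0],[0,0,0],[0,0,0],[0,0,0],[0,0,0],[0,0,0],[0,0,0],[0,0,0]], grip=[1,1,1,1,1,1,1,1,1,1])

```text
time_s: 15.4
eef_pos: [0.5012, -0.1483, 0.2487]
eef_rot: [-0.0, 0.601, 0.799, -0.0]
wrist_force: [-0.5, 0.4, 0.3]
opening: 1.004
grasp_force: 0.0
```

```bash
python3 - <<'E'
from bench import vision
import cv2,numpy as np
for n,(x0,y0) in(("top",(150,110)),("side",(160,180))):
    c=vision.camera(n);np.savez(n+"5.npz",**c)
    if n=="top": top=cv2.resize(c["color"][110:210,140:310],None,fx=4,fy=4,interpolation=cv2.INTER_CUBIC)
    else: side=cv2.resize(c["color"][180:330,170:290],None,fx=4,fy=4,interpolation=cv2.INTER_CUBIC)
cv2.imwrite("pics/top5.png",top[:,:,::-1]);cv2.imwrite("pics/side5.png",side[:,:,::-1])
E
```

```text
(no output)
```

View pics/top5.png

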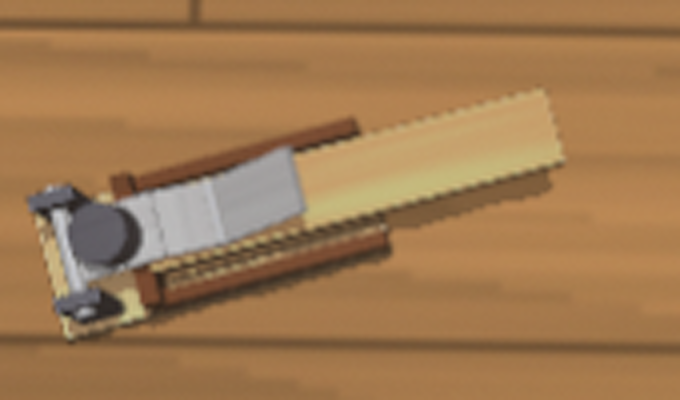

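View pics/side5.png

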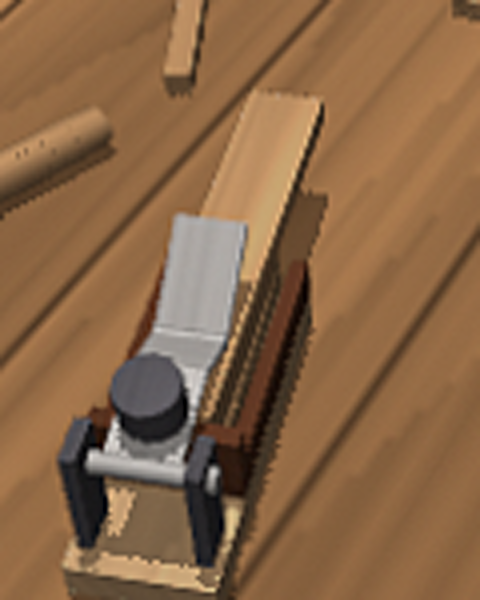

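The plank lies under the arm; its tail corners are at crop (545,90) and (565,160) in the top view. A quick numeric check follows.

```bash
python3 - <<'E'
from h import *
c=load("top5.npz")
O=np.array([599.5,230.5]);a=np.radians(106);U=np.array([np.cos(a),np.sin(a)]);V=np.array([-U[1],U[0]])
f=lambda u,v,z:cast(c,[140+u/4-.375,110+v/4-.375],z)[0][:2]*1000
def r(n,p):d=p-O;print(n,(d@U).round(1),(d@V).round(1))
z=.062
r("tail",(f(545,88,z)+f(565,161,z))/2)
for n,p,q in(("up",f(295,155,z),f(540,90,z)),("low",f(310,229,z),f(563,163,z))):
    e=p-q;print(n,np.degrees(np.arctan2(e[1],e[0])).round(2));r(n,(p+q)/2)
z=.046
for n,p,q in(("railU",f(133,188,z),f(356,120,z)),("railL",f(165,305,z),f(390,243,z))):
    e=p-q;print(n,np.degrees(np.arctan2(e[1],e[0])).round(2));r(n,(p+q)/2)
# short blank unmoved
k=blob(c,(350,145,425,180),(14,60,160),(32,125,255));print(rect(cast(c,k,.014)))
E
```

```text
tail -219.2 -0.9
up 105.9
up -151.2 -20.4
low 105.62
low -150.8 19.1
railU 107.93
railU -59.3 -31.4
railL 106.33
railL -60.2 34.3
(array([ 630.7, -184.3]), array([37., 57.]), np.float32(-89.0305))
```

```bash
python3 -c "
from bench import ctrl
print(ctrl.hand_in())"
```

```text
the job is handed in; nothing more can be done
None
```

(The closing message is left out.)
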